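# Make ready a fastening station: cull spacer bars and hang the driver on the balancer

## Task

Make the fastening station ready: put the short and bent spacer bars from the blue mat into the red bin, and lay every straight full-length bar across the narrow black rail, centred on it, square to it and side by side. Then pull the balancer's sprung hook down by its orange grip, bring it in under the screwdriver's bail and let it up so that the screwdriver hangs from it, fully raised and still; leave the display frame, the jar and the hand screwdriver alone.

Things in the scene. Friction and masses are not known exactly. Their poses are not given: they have to be found in the camera images.
- mat: blue rubber sorting mat on the table, 250 x 300 mm, 4 mm thick; fixed. Origin at the centre of its underside, z up.
- ledge: narrow raised rail: a black strip 30 mm wide (its own x) and 210 mm long (its own y) whose flat top lies 50 mm above the table, on a 70 mm wide, 8 mm high aluminium foot; fixed. Origin at the centre of its underside on the table, z up. Room for four bars side by side, laid across it along its x with about 45 mm between centres.
- bin: red open reject bin, 140 x 140 mm outside, 45 mm high, walls and floor 5 mm; fixed. Origin at the centre of its underside, z up.
- good1: straight full-length square aluminium spacer bar, 80 x 16 x 16 mm, 55 g: a good one. Origin at the bar's centre; x runs along its length. May be absent (None).
- good2: straight full-length square aluminium spacer bar, 80 x 16 x 16 mm, 55 g: a good one. Origin at the bar's centre; x runs along its length. May be absent (None).
- good3: straight full-length square aluminium spacer bar, 80 x 16 x 16 mm, 55 g: a good one. Origin at the bar's centre; x runs along its length. May be absent (None).
- good4: straight full-length square aluminium spacer bar, 80 x 16 x 16 mm, 55 g: a good one. Origin at the bar's centre; x runs along its length. May be absent (None).
- short1: short spacer bar, only 50 x 16 x 16 mm, 35 g: a reject. Origin at its centre; x runs along its length. May be absent (None).
- short2: short spacer bar, only 50 x 16 x 16 mm, 35 g: a reject. Origin at its centre; x runs along its length. May be absent (None).
- bent1: bent spacer bar, 16 x 16 mm section, about 80 mm end to end, 55 g: a reject. Origin at the middle of the bend; z is normal to the plane of the bend; its two 40 mm halves run from the origin along (cos 0.3, -sin 0.3, 0) and (-cos 0.3, -sin 0.3, 0) in its own axes (0.6 rad bend in all). May be absent (None).
- bent2: bent spacer bar, 16 x 16 mm section, about 80 mm end to end, 55 g: a reject. Origin at the middle of the bend; z is normal to the plane of the bend; its two 40 mm halves run from the origin along (cos 0.3, -sin 0.3, 0) and (-cos 0.3, -sin 0.3, 0) in its own axes (0.6 rad bend in all). May be absent (None).
- column: tool balancer base on the left, fixed, z up; origin on the table on the hook's travel line (own y). A mast (top 390 mm) slides along a rail at own x = 130 mm; a yellow sprung carriage on it carries a 14 mm square arm towards own -x with the hook below and an orange grip at its end. At own (0, 80 mm) is a black holder, 70 x 70 x 50 mm, with the powered screwdriver upright in its 32 mm hole.
- trolley (a joint): sliding of the mast along the column base's +y, 0 to 0.22 m; stays where it is left (1 N friction plus light damping). At value q the hook's shank is at own y = q - 0.10 of the column. The hook begins on the -y side of the screwdriver.
- reel (a joint): how far the sprung hook carriage is pulled down, m: 0 = fully up (rest), 0.13 = lowest. The spring pulls up with 6 N at 0, rising 15 N/m, less the carriage's 1.5 N weight; damped, it rises at about 0.2 m/s when let go and lifts the screwdriver by itself once hooked.
- hook_grip (a point): centre of the orange grip at the end of the carriage arm: a block 50 mm (column x) by 20 mm wide (column y) by 30 mm high, 305 mm above the table when fully up, 70 mm from the hook's shank towards column -x; nothing above it. Moves with the hook. Pinch it across column y.
- hook_seat (a point): where the axis of the screwdriver's bail bar sits when hung in the hook. J hook of 8 mm wire in the column's y-z plane: shank axis 15 mm to column -y of this point, tip 19 mm to +y, open upwards with a 26 mm gap; tip's top 13 mm above this point, hook's underside 15 mm below, arm's underside 48 mm above.
- driver: blue powered screwdriver upright in the holder, 0.16 to 0.24 kg: body 42 mm thick from 35 to 100 mm above the origin, below it a 24 mm nose that sinks 35 mm into the holder, a steel wire bail on top. Origin at the nose's lower end, z up, x along the bail's bar.
- bail (a point): middle of the bail's horizontal bar (8 mm round wire, along the driver's x), 157 mm above the driver's origin. The open window below it is 48 mm wide and 53 mm high.
- bezel: bystander: dark display frame with glass, 120 x 170 x 14 mm; leave alone. Origin under its centre.
- jar: bystander: small jar 48 mm in diameter, 60 mm high; leave alone. Origin under its centre.
- handdriver: bystander: yellow hand screwdriver, 170 mm; leave alone. Its length is along x.
Not all that is in view belongs to the job. Leave any purple look-alike of the good3 alone.

How it is judged:
By the outcome, as a careful person would: the job done as asked, in the order asked, and still so for the second after the job is handed in, with the robot touching nothing.
Of good1, good2, good3, good4 only 3 to 4 are there at a start; the rules pass over those that are not, and their reading is None.
Of short1, short2, bent1, bent2 only 2 to 4 are there at a start; the rules pass over those that are not, and their reading is None.
At some moment in a run one of short1, short2, bent1, bent2 may be knocked a few centimetres aside while the robot is not near it.
Once in a run the grip may slacken for a moment while it holds something.
It also fails if it takes over 208 s, if anything falls off the work surface, if the arm or the gripper's body presses on something with over 40 N, if the wrist force passes 120 N, or if a joint passes its speed limit or range.

## Robot

A 6-joint arm with a two-finger parallel gripper is mounted at the origin on the work surface. World frame = base frame: x ahead of the robot, y to its left, z up, the work surface at z = 0. Lengths are in mm, angles in rad, forces in N, time in s.
With the tool pointing down it reaches from about 275 to 775 mm from the base axis. Payload 14.6 kg.
Tool frame: the origin (TCP) lies where the fingers leave the gripper's body, on its centre line; the fingertips stand 73 mm ahead of it and the grasp point (between the pads) lies 54 mm ahead of it; z points along the fingers, y is the line along which they close (so a half turn about z gives the same grasp; the last joint's range is limited). The gripper opens to 85 mm and grips with 20 to 120 N. Pads are 22 mm wide; open, the fingers measure 114 mm over their backs; the gripper's body (76 mm by 85 mm) begins 54 mm behind the grasp point. The pads swing forward as they close: fully open they stand 13 mm farther back than shut.
Start: joints at [-1.265, 0.263, -0.048, 1.259, 0, 1.415], TCP at [233.444, -470.247, 303.878] pointing down, gripper open.
Joint ranges: [-2.65, 2.65], [-0.89, 1.7], [-1.18, 1.37], [-2.13, 2.11], [-1.35, 1.29], [-3.14, 3.14]. Speed limits (rad/s): [1.89, 1.89, 2.57, 2.79, 3.14, 3.14].

## Interface

Orientations are given as a rotation vector (axis times angle).
In Python, from station import monitor, cams, order gives the robot as it stands.
- The arm moves only by the tool drive_tool, never from a script. Its argument "moves" is a list of rows, each a list of 3 entries, a list of its own where there are three numbers: the shift along the world's x, y, z each as a share of 0.025 m, from -1 to 1, then the turn about the world's z as a share of 6 degrees, from -1 to 1, then the opening, from 0 (shut) to 1 (fully open). A call has 1 to 20 rows; each row shifts and turns the commanded pose from where the row before left it; what a row does not reach is not made up. A row lasts 1/12 s, in which the tool goes at most 41.7 mm and 7.16 degrees, less where a joint would pass 70% of its speed; a pose out of reach is approached as far as the arm can. A call with a number of a shift or a turn outside -1 to 1 is refused whole. A call with a gripper value outside its range is refused whole. The fingers move at their own pace and stop on an object; "newtons" is the grip in N (left out, the last holds). Time passes only in rows, so rows that do not move let the fingers close. It gives the time, the measured TCP pose, the force, the opening and the grip force at its end, in the units of the state.
- monitor.get_state(): the state, without advancing time (a new reading comes with each control period).
- cams.snapshot(name): name is "scene" or "side" or "wrist"; returns (picture, depth): 384x512x3 uint8, blue, green, red; 384x512 float32, mm along the optical axis (not along the pixel's ray), 0 where there is no reading.
- cams.get_calibration(name): a dict with "camera_matrix" (3x3 intrinsics, pixels), "dist_coeffs" ([k1, k2, p1, p2, k3] as OpenCV has them; the pictures are not rectified), "R" (3x3) and "t" (3): a world point X has camera coordinates R X + t. Camera axes: x right, y down, z forward; pixel columns grow to the right and rows downward; lengths in mm; the calibration is good to about 2 mm. A picture is of the moment at which its call begins: read the wrist's pose just before it. get_calibration takes no time and is no camera call; for the wrist camera it gives the pose at the moment of the call.
- order.hand_in(): hands the job in; it is judged then, once.
The state is a dict: "t": time; "joints": joint angles; "joint_velocities": joint speeds; "effort": joint torques, N m; "tcp_pos": TCP position; "ee_rot": TCP orientation; "ft_force": force on the tool from outside, world axes, zero at the start; "moment": the same for the moment, N m; "gripper_width": finger opening in mm; "gripper_force": force on a finger pad.
Only numpy, scipy, OpenCV 4.12 (cv2) and the standard library are available. Lean on these libraries where they do the work, as an engineer would, in place of code of your own. Each camera call takes 0.05 s, during which the arm holds its last target. There are 200 camera calls.

## Working session

There is one attempt and no reset: what is moved stays moved. The work goes in short steps, Python scripts to look and compute and a tool call to move; the robot and the scene stay as the last step left them, time stands still between calls to the robot, and variables do not carry over. Pictures are saved under pics/ and viewed, at most 14 in all, crops included, and the job is handed in when it is done.

Besides the shell and the picture viewer there is one more tool, called as name(argument=value, ...), one argument or row to a line, values as JSON. drive_tool: Moves the arm, as the interface text tells. Its arguments: {"type":"object","properties":{"moves":{"type":"array"},"newtons":{"type":"number"}},"required":["moves"]}

```bash
mkdir -p pics; ls
cat > h.py <<'E'
import numpy as np, cv2
from station import monitor, cams, order
def snap(n,f=None):
    c=cams.get_calibration(n); p,d=cams.snapshot(n)
    np.savez('last_%s.npz'%n,p=p,d=d,K=c["camera_matrix"],D=c["dist_coeffs"],R=c["R"],t=c["t"])
    if f: cv2.imwrite('pics/'+f,p)
    return p,d
def load(n): return np.load('last_%s.npz'%n)
def world(L,uv,depth=None,z=None):
    uv=np.array(uv,float).reshape(-1,1,2)
    n=cv2.undistortPoints(uv,L['K'],np.array(L['D'],float)).reshape(-1,2)
    r=np.c_[n,np.ones(len(n))]; R=np.array(L['R']);t=np.array(L['t']).ravel()
    if z is not None:
        o=-R.T@t; w=r@R; return o+w*((z-o[2])/w[:,2])[:,None]
    return (r*np.array(depth).reshape(-1,1)-t)@R
def cloud(L):
    d=L['d'];v,u=np.nonzero(d>0); return world(L,np.c_[u,v],d[v,u]),u,v
E
python3 - <<'E'
from h import *
a,_=snap('scene'); b,_=snap('side'); 
cv2.imwrite('pics/a.png',cv2.resize(a,(800,600))); cv2.imwrite('pics/b.png',cv2.resize(b,(800,600)))
s=monitor.get_state();print(s)
for n in('scene','side'):
    L=load(n);print(n,-L['R'].T@L['t'].ravel())
E
```

```text
pics
{'t': 0.1, 'joints': array([-1.26528030e+00,  2.63492626e-01, -4.88871417e-02,  1.25941072e+00,
       -1.81240709e-05,  1.41553486e+00]), 'joint_velocities': array([ 0.00059237, -0.00104982,  0.0014363 , -0.00036173, -0.00085148,
       -0.00082703]), 'effort': array([ 4.96048364e-03, -6.38575816e+01,  3.85066116e+01,  1.00087328e-02,
       -9.08747279e-05, -1.79104893e-05]), 'tcp_pos': array([ 233.39148256, -470.0608502 ,  303.45904699]), 'ee_rot': array([-3.05762069e+00, -7.17175535e-01,  1.45552975e-04]), 'ft_force': array([ 0.35326443,  0.27355707, -0.53619387]), 'moment': array([-0.02627865, -0.00926787, -0.04504847]), 'gripper_force': 0.0, 'gripper_width': 85.47255976149299}
scene [1210.37064433 -723.12283598 1099.37809798]
side [ -84.77178982 -944.19780928 1238.29855801]
```

View pics/a.png

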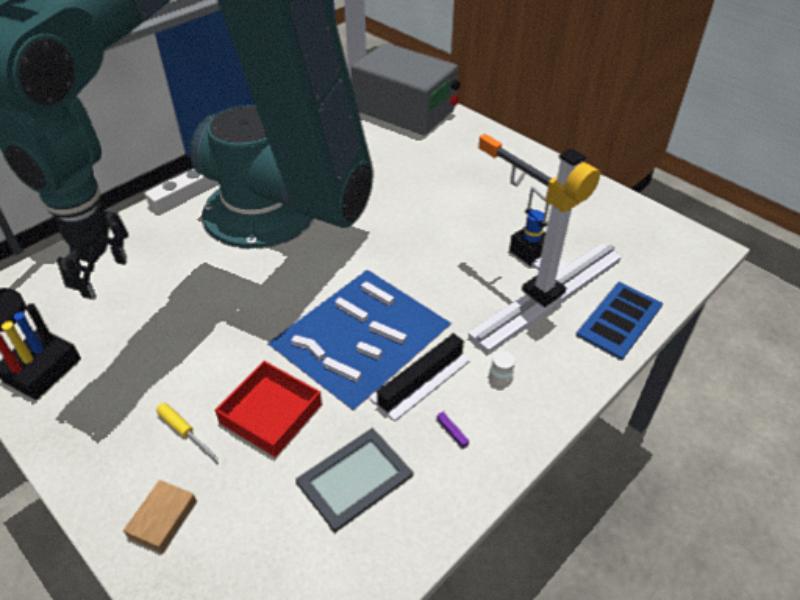

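View pics/b.png

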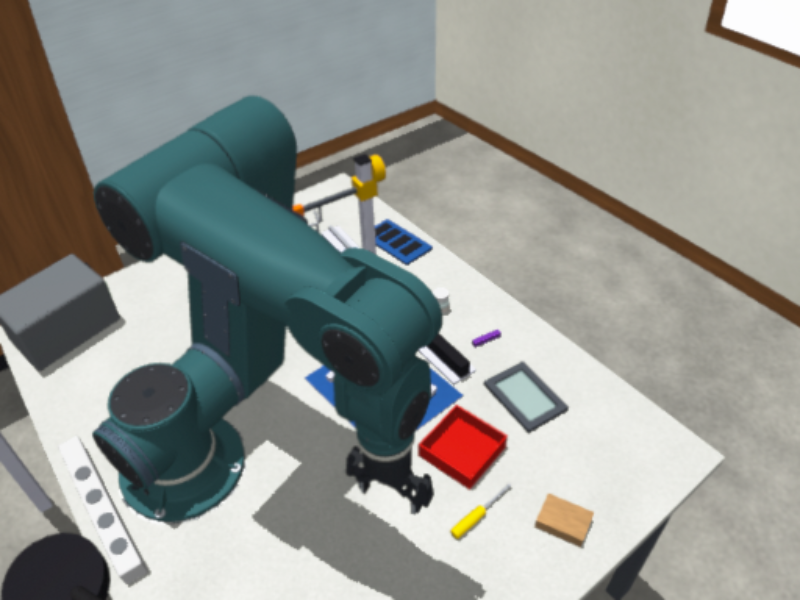

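The scene view (800x600) shows six bars on the mat: straight ones at (377,293), (351,308), (387,331) and (342,369), a short one at (369,350) and a bent one at (307,346). The purple look-alike is at (452,429). The bin is at (268,408), the rail at (420,372), the grip at (490,145) and the screwdriver at (533,225). Next I measure these.

```bash
cat > m.py <<'E'
from h import *
L=load('scene');p=L['p'];d=L['d'];P=np.zeros(d.shape+(3,));X,u,v=cloud(L);P[v,u]=X
hsv=cv2.cvtColor(p,cv2.COLOR_BGR2HSV)
def rect(m,name,z=None):
    v,u=np.nonzero(m)
    Q=world(L,np.c_[u,v],z=z) if z is not None else P[m]
    r=cv2.minAreaRect(Q[:,:2].astype(np.float32)); print(name,len(u),np.round(r[0],1),np.round(r[1],1),round(r[2],1),'z',np.round(np.percentile(Q[:,2],[5,50,95]),1))
    print('  box',np.round(cv2.boxPoints(r)).tolist())
    return r
S=lambda x:int(x*.64)
roi=np.zeros(d.shape,bool);roi[S(265):S(410),S(265):S(455)]=1
blue=(hsv[...,0]>100)&(hsv[...,0]<125)&(hsv[...,1]>120)&roi
rect(blue,'mat',4)
w=(hsv[...,1]<80)&(hsv[...,2]>130)&roi
mask=cv2.fillPoly(np.zeros(d.shape,np.uint8),[cv2.convexHull(np.argwhere(blue)[:,::-1].astype(np.int32))],1)>0
w&=mask
n,l,s,c=cv2.connectedComponentsWithStats(w.astype(np.uint8))
for i in range(1,n):
    if s[i,4]>40: print(c[i]/.64); rect((l==i)&(P[...,2]>14),'bar',20)
red=((hsv[...,0]<6)|(hsv[...,0]>174))&(hsv[...,1]>180)
roi2=np.zeros(d.shape,bool);roi2[S(355):S(460),S(210):S(325)]=1
rect(red&roi2&(P[...,2]>38),'bin')
roi3=np.zeros(d.shape,bool);roi3[S(325):S(425),S(365):S(475)]=1
rect((P[...,2]>43)&roi3&(hsv[...,2]<60),'rail')
org=(hsv[...,0]>5)&(hsv[...,0]<14)&(hsv[...,1]>180)
roi4=np.zeros(d.shape,bool);roi4[S(125):S(165),S(470):S(510)]=1
rect(org&roi4,'grip')
roi5=np.zeros(d.shape,bool);roi5[S(140):S(260),S(500):S(610)]=1
rect(roi5&(P[...,2]>380),'masttop')
rect(roi5&(P[...,2]>45)&(P[...,2]<53)&(hsv[...,2]<60),'holder')
rect(roi5&(hsv[...,0]>100)&(hsv[...,0]<125)&(hsv[...,1]>150)&(P[...,2]>80),'driver')
roi6=np.zeros(d.shape,bool);roi6[S(245):S(350),S(465):S(625)]=1
rect(roi6&(P[...,2]>4)&(P[...,2]<30)&(hsv[...,2]>100),'base')
rect(roi5&(P[...,2]>150),'arm etc')
E
python3 m.py
python3 - <<'E'
from h import *
L=load('scene');p=L['p'];cv2.imwrite('pics/c.png',cv2.resize(p[80:180,295:395],(800,800))[:600] if 0 else cv2.resize(p[80:175,290:410],(758,600),interpolation=cv2.INTER_CUBIC))
E
```

```text
mat 4154 [ 512.3 -100. ] [308.5 296.7] 3.1 z [4. 4. 4.]
  box [[350.0, 40.0], [366.0, -256.0], [674.0, -240.0], [658.0, 56.0]]
[376.91688144 290.97938144]
bar 91 [431.4  -2. ] [79.9 18.2] 5.6 z [20. 20. 20.]
  box [[391.0, 3.0], [393.0, -15.0], [472.0, -7.0], [470.0, 11.0]]
[351.0618932  307.41808252]
bar 96 [426.8 -75.7] [80.4 18.6] 7.2 z [20. 20. 20.]
  box [[386.0, -72.0], [388.0, -90.0], [468.0, -80.0], [465.0, -61.0]]
[387.17029817 329.97419725]
bar 101 [527.8 -65.8] [78.9 18.3] 15.3 z [20. 20. 20.]
  box [[487.0, -67.0], [492.0, -85.0], [568.0, -64.0], [563.0, -47.0]]
[424.94485294 349.27389706]Traceback (most recent call last):
  File "m.py", line 19, in <module>
    if s[i,4]>40: print(c[i]/.64); rect((l==i)&(P[...,2]>14),'bar',20)
                                   ~~~~^^^^^^^^^^^^^^^^^^^^^^^^^^^^^^^
  File "m.py", line 6, in rect
    Q=world(L,np.c_[u,v],z=z) if z is not None else P[m]
      ~~~~~^^^^^^^^^^^^^^^^^^
  File "h.py", line 11, in world
    n=cv2.undistortPoints(uv,L['K'],np.array(L['D'],float)).reshape(-1,2)
      ~~~~~~~~~~~~~~~~~~~^^^^^^^^^^^^^^^^^^^^^^^^^^^^^^^^^^
cv2.error: OpenCV(4.12.0) /io/opencv/modules/calib3d/src/undistort.dispatch.cpp:347: error: (-215:Assertion failed) CV_IS_MAT(_src) && CV_IS_MAT(_dst) && (_src->rows == 1 || _src->cols == 1) && (_dst->rows == 1 || _dst->cols == 1) && _src->cols + _src->rows - 1 == _dst->rows + _dst->cols - 1 && (CV_MAT_TYPE(_src->type) == CV_32FC2 || CV_MAT_TYPE(_src->type) == CV_64FC2) && (CV_MAT_TYPE(_dst->type) == CV_32FC2 || CV_MAT_TYPE(_dst->type) == CV_64FC2) in function 'cvUndistortPointsInternal'
```

View pics/c.png

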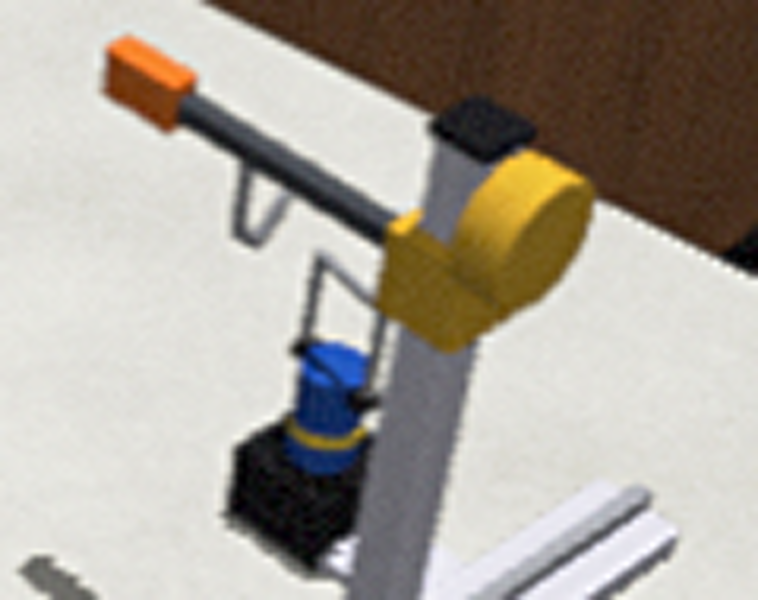

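The crop shows the grip top-left, the arm running to the mast, and the J hook below the arm. The driver sits upright in its holder, with the bail open beside the hook. I'll finish the measurements.

```bash
sed -i 's/^    v,u=np.nonzero(m)$/    v,u=np.nonzero(m)\n    if len(u)<5: print(name,"none"); return/' m.py; python3 m.py
python3 - <<'E'
from h import *
# carriage/hook/bail points by pixel (crop scale 6.317; origin 290,80)
L=load('scene');f=lambda x,y:(290+x/6.317,80+y/6.317)
def at(x,y,z): return np.round(world(L,[f(x,y)],z=z)[0],1)
print('grip top corners (z320)',at(125,38,320),at(107,58,320),at(177,100,320),at(197,75,320))
print('bail ends (z~172)',at(318,258,172),at(378,303,172))
print('holder top corners z50',at(235,450,50),at(320,515,50))
print('rail ends', [np.round(world(L,[(x*.64,y*.64)],z=10)[0]) for x,y in((472,335),(488,348),(610,247),(620,258))])
E
```

```text
mat 4154 [ 512.3 -100. ] [308.5 296.7] 3.1 z [4. 4. 4.]
  box [[350.0, 40.0], [366.0, -256.0], [674.0, -240.0], [658.0, 56.0]]
[376.91688144 290.97938144]
bar 91 [431.4  -2. ] [79.9 18.2] 5.6 z [20. 20. 20.]
  box [[391.0, 3.0], [393.0, -15.0], [472.0, -7.0], [470.0, 11.0]]
[351.0618932  307.41808252]
bar 96 [426.8 -75.7] [80.4 18.6] 7.2 z [20. 20. 20.]
  box [[386.0, -72.0], [388.0, -90.0], [468.0, -80.0], [465.0, -61.0]]
[387.17029817 329.97419725]
bar 101 [527.8 -65.8] [78.9 18.3] 15.3 z [20. 20. 20.]
  box [[487.0, -67.0], [492.0, -85.0], [568.0, -64.0], [563.0, -47.0]]
[424.94485294 349.27389706]
bar none
[308.88586957 344.04891304]
bar 107 [ 441.9 -205. ] [79.  25.3] 10.6 z [20. 20. 20.]
  box [[401.0, -200.0], [405.0, -225.0], [483.0, -210.0], [478.0, -185.0]]
[367.95774648 347.8653169 ]
bar 63 [ 535.9 -126.6] [48.6 17.4] 17.8 z [20. 20. 20.]
  box [[510.0, -126.0], [515.0, -142.0], [562.0, -127.0], [556.0, -111.0]]
[341.14163306 367.06149194]
bar 117 [ 533.2 -198.5] [78.5 17.8] 13.6 z [20. 20. 20.]
  box [[493.0, -199.0], [497.0, -216.0], [573.0, -198.0], [569.0, -181.0]]
[36
[... 753 characters left out ...]
9 112.3 118.4]
  box [[552.0, 354.0], [689.0, 210.0], [715.0, 235.0], [578.0, 378.0]]
base 1955 [699.5 276.4] [405.8 335.6] 45.4 z [ 4.8 16.9 25.1]
  box [[438.0, 250.0], [677.0, 14.0], [961.0, 303.0], [722.0, 539.0]]
arm etc 1628 [641.9 281.4] [117.7 231.2] 76.0 z [169.8 312.  386.7]
  box [[516.0, 252.0], [740.0, 196.0], [768.0, 311.0], [544.0, 366.0]]
grip top corners (z320) [477.7 264.9 320. ] [483.  244.3 320. ] [531.3 240.6 320. ] [524.4 264.9 320. ]
bail ends (z~172) [553.6 360.  172. ] [600.8 351.  172. ]
holder top corners z50 [544.1 322.2  50. ] [612.5 312.4  50. ]
rail ends [array([657.,  56.,  10.]), array([703.,  52.,  10.]), array([709., 499.,  10.]), array([747., 483.,  10.])]
```

drive_tool(
  moves=[
    [[0.49,0.72,0.1],-0.14,1],
    [[0.49,0.72,0.1],-0.14,1],
    [[0.49,0.72,0.1],-0.14,1],
    [[0.49,0.72,0.1],-0.14,1],
    [[0.49,0.72,0.1],-0.14,1],
    [[0.49,0.72,0.1],-0.14,1],
    [[0.49,0.72,0.1],-0.14,1],
    [[0.49,0.72,0.1],-0.14,1],
    [[0.49,0.72,0.1],-0.14,1],
    [[0.49,0.72,0.1],-0.14,1],
    [[0.49,0.72,0.1],-0.14,1],
    [[0.49,0.72,0.1],-0.14,1],
    [[0.49,0.72,0.1],-0.14,1],
    [[0.49,0.72,0.1],-0.14,1],
    [[0.49,0.72,0.1],-0.14,1],
    [[0.49,0.72,0.1],-0.14,1],
    [[0.49,0.72,0.1],-0.14,1],
    [[0.49,0.72,0.1],-0.14,1],
    [[0.49,0.72,0.1],-0.14,1],
    [[0.49,0.72,0.1],-0.14,1],
  ],
)

```text
t: 1.77
tcp_pos: [478.8, -109.2, 353.8]
ee_rot: [-3.13, -0.262, 0.001]
ft_force: [0.9, -0.6, -0.0]
gripper_width: 85.8
gripper_force: 0.0
```

```bash
cat > w.py <<'E'
from h import *
import sys
def yaw(s):
    a=np.array(s['ee_rot']);return np.degrees(np.arctan2(*cv2.Rodrigues(a)[0][:2,1][::-1]))
def st():
    s=monitor.get_state();print('t %.1f'%s['t'],'tcp',np.round(s['tcp_pos'],1),'closedir %.1f'%yaw(s),'F',np.round(s['ft_force'],1),'w %.1f g %.0f'%(s['gripper_width'],s['gripper_force']))
def bars(zmin,zmax,ztop,box,name='wrist'):
    L=load(name);X,u,v=cloud(L);p=L['p'];hsv=cv2.cvtColor(p,cv2.COLOR_BGR2HSV)
    h=hsv[v,u];k=(X[:,2]>zmin)&(X[:,2]<zmax)&(h[:,1]<90)&(h[:,2]>90)&(X[:,0]>box[0])&(X[:,0]<box[1])&(X[:,1]>box[2])&(X[:,1]<box[3])
    m=np.zeros(p.shape[:2],np.uint8);m[v[k],u[k]]=1
    n,l,s,c=cv2.connectedComponentsWithStats(m)
    for i in range(1,n):
        if s[i,4]>80:
            vv,uu=np.nonzero(l==i);Q=world(L,np.c_[uu,vv],z=ztop)
            r=cv2.minAreaRect(Q[:,:2].astype(np.float32));a=r[2];w,hh=r[1]
            if w<hh:w,hh=hh,w;a-=90
            print('px',np.round(c[i]),'c',np.round(r[0],1),'size',np.round([w,hh],1),'ang %.1f'%((a+90)%180-90),'cm',np.round(Q.mean(0)[:2],1))
E
python3 - <<'E'
from w import *
st();p,d=snap('wrist');cv2.imwrite('pics/d.png',p)
bars(14,28,20,(360,660,-270,60))
E
```

```text
t 1.8 tcp [ 478.8 -109.2  353.8] closedir -80.4 F [ 0.9 -0.6 -0. ] w 85.8 g 0
px [146.   8.] c [654.   53.9] size [13.8 12.6] ang 80.3 cm [653.9  53.7]
px [223. 124.] c [526.1 -64.4] size [79.8 16.5] ang 15.9 cm [526.9 -64.1]
px [270. 126.] c [ 533.8 -125.5] size [49.2 16.2] ang 18.0 cm [ 534.2 -125.4]
px [321. 137.] c [ 531.1 -196.4] size [79.6 17.7] ang 15.5 cm [ 532.4 -196.3]
px [170. 185.] c [429.4  -1.3] size [81.2 15.7] ang 5.8 cm [430.9  -1.4]
px [220. 197.] c [424.8 -74.8] size [81.1 15.6] ang 7.8 cm [426.4 -74.2]
px [312. 201.] c [ 439.9 -203.5] size [80.5 26.9] ang 9.6 cm [ 441.5 -203.8]
```

View pics/d.png

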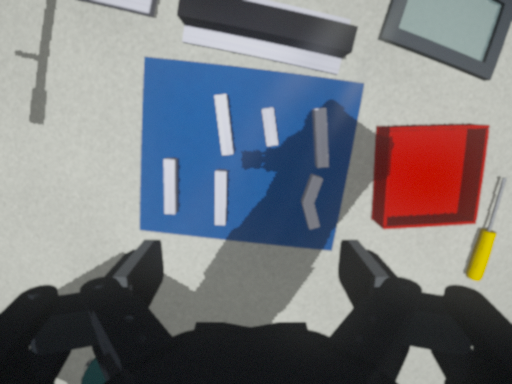

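The view from above agrees with the scene camera. Bent bar at (312,201) and short bar at (270,126) are the rejects. Four straight 80 mm bars are at (223,124), (321,137), (170,185) and (220,197). I'll take the bent one first, gripping its +x half.

drive_tool(
  moves=[
    [[-0.123,-0.61,-0.68],-0.478,1],
    [[-0.123,-0.61,-0.68],-0.478,1],
    [[-0.123,-0.61,-0.68],-0.478,1],
    [[-0.123,-0.61,-0.68],-0.478,1],
    [[-0.123,-0.61,-0.68],-0.478,1],
    [[-0.123,-0.61,-0.68],-0.478,1],
    [[0,0,-1],0,1],
    [[0,0,-1],0,1],
    [[0,0,-1],0,1],
    [[0,0,-1],0,1],
    [[0,0,-1],0,1],
    [[0,0,-1],0,1],
    [[0,0,-0.48],0,1],
    [[0,0,-0.48],0,1],
    [[0,0,0],0,0],
    [[0,0,0],0,0],
    [[0,0,0],0,0],
    [[0,0,0],0,0],
    [[0,0,0],0,0],
    [[0,0,0],0,0],
  ],
  newtons=50,
)

```text
t: 3.48
tcp_pos: [460.3, -201.9, 78.6]
ee_rot: [3.134, -0.208, 0.002]
ft_force: [-5.4, 3.4, 19.3]
gripper_width: 14.5
gripper_force: 50.1
```

drive_tool(
  moves=[
    [[0,0,0.6],0,0],
    [[0,0,1],0,0],
    [[0,0,1],0,0],
    [[0,0,1],0,0],
    [[0,0,0.4],0,0],
    [[0.345,-0.665,0],0,0],
    [[0.345,-0.665,0],0,0],
    [[0.345,-0.665,0],0,0],
    [[0.345,-0.665,0],0,0],
    [[0.345,-0.665,0],0,0],
    [[0.345,-0.665,0],0,0],
    [[0.345,-0.665,0],0,0],
    [[0.345,-0.665,0],0,0],
    [[0,0,-0.84],0,0],
    [[0,0,-0.84],0,0],
    [[0,0,-0.84],0,0],
    [[0,0,-0.84],0,0],
    [[0,0,0],0,0.4],
    [[0,0,0],0,0.4],
    [[0,0,0],0,0.4],
  ],
)

```text
t: 5.15
tcp_pos: [529.4, -335.0, 95.2]
ee_rot: [3.134, -0.208, 0.002]
ft_force: [0.1, -0.2, -0.0]
gripper_width: 34.0
gripper_force: 0.0
```

drive_tool(
  moves=[
    [[0,0,0.84],0,0.4],
    [[0,0,0.84],0,0.4],
    [[0,0,0.84],0,0.6],
    [[0,0,0.84],0,1],
    [[0.02,0.84,0],0.427,1],
    [[0.02,0.84,0],0.427,1],
    [[0.02,0.84,0],0.427,1],
    [[0.02,0.84,0],0.427,1],
    [[0.02,0.84,0],0.427,1],
    [[0.02,0.84,0],0.427,1],
    [[0.02,0.84,0],0.427,1],
    [[0.02,0.84,0],0.427,1],
    [[0.02,0.84,0],0.427,1],
    [[0.02,0.84,0],0.427,1],
    [[0,0,0],0,1],
  ],
)

```text
t: 6.4
tcp_pos: [534.2, -122.0, 179.7]
ee_rot: [3.101, 0.5, 0.003]
ft_force: [0.6, -0.1, 0.4]
gripper_width: 85.6
gripper_force: 0.0
```

Run:
```python
from w import *
st();p,d=snap('wrist');cv2.imwrite('pics/e.png',p)
bars(12,30,20,(360,660,-270,60))
```

```text
t 6.4 tcp [ 534.2 -122.   179.7] closedir -71.7 F [ 0.6 -0.1  0.4] w 85.6 g 0
px [303.  70.] c [ 640.5 -127.1] size [36.6  4. ] ang 88.7 cm [ 640.2 -127.2]
px [180. 184.] c [526.8 -64.9] size [80.9 17.4] ang 15.3 cm [528.3 -64.5]
px [254. 200.] c [ 535.  -125.1] size [51.3 15.8] ang 18.3 cm [ 535.  -124.9]
px [334. 226.] c [ 532.1 -195.8] size [81.2 18.2] ang 14.9 cm [ 534.2 -195.1]
px [ 86. 252.] c [437.1  -2.1] size [73.2 20.6] ang 5.9 cm [443.2  -0.6]
px [166. 289.] c [429.5 -74.4] size [80.1 17.4] ang 7.3 cm [431.1 -75.9]
```

drive_tool(
  moves=[
    [[0.03,-0.12,0],0,0.5],
    [[0,0,-0.5],0,0.5],
    [[0,0,-1],0,0.5],
    [[0,0,-1],0,0.5],
    [[0,0,-0.7],0,0.5],
    [[0,0,-0.5],0,0.5],
    [[0,0,-0.25],0,0.5],
    [[0,0,0],0,0],
    [[0,0,0],0,0],
    [[0,0,0],0,0],
    [[0,0,0],0,0],
    [[0,0,0],0,0],
    [[0,0,1],0,0],
    [[0,0,1],0,0],
    [[0,0,1],0,0],
    [[0,0,1],0,0],
  ],
)

```text
t: 7.78
tcp_pos: [534.6, -127.6, 180.7]
ee_rot: [3.103, 0.492, 0.0]
ft_force: [-0.1, -0.1, -1.1]
gripper_width: 14.8
gripper_force: 49.1
```

drive_tool(
  moves=[
    [[-0.1,-0.857,0],0,0],
    [[-0.1,-0.857,0],0,0],
    [[-0.1,-0.857,0],0,0],
    [[-0.1,-0.857,0],0,0],
    [[-0.1,-0.857,0],0,0],
    [[-0.1,-0.857,0],0,0],
    [[-0.1,-0.857,0],0,0],
    [[-0.1,-0.857,0],0,0],
    [[-0.1,-0.857,0],0,0],
    [[-0.1,-0.857,0],0,0],
    [[-0.1,-0.857,0],0,0],
    [[-0.1,-0.857,0],0,0],
    [[0,0,-0.78],0,0],
    [[0,0,-0.78],0,0],
    [[0,0,-0.78],0,0],
    [[0,0,-0.78],0,0],
    [[0,0,0],0,0.35],
    [[0,0,0],0,0.35],
    [[0,0,0],0,0.35],
  ],
)

```text
t: 9.37
tcp_pos: [505.1, -385.1, 102.4]
ee_rot: [3.102, 0.492, 0.001]
ft_force: [-1.8, -0.4, 1.1]
gripper_width: 29.6
gripper_force: 0.0
```

drive_tool(
  moves=[
    [[0,0,1],0,0.35],
    [[0,0,1],0,0.35],
    [[0,0,1],0,0.35],
    [[0,0,1],0,1],
    [[0,0,1],0,1],
    [[0.5,0.7,1],-0.2,1],
    [[0.5,0.7,1],-0.2,1],
    [[0.5,0.7,1],-0.2,1],
    [[0.5,0.7,1],-0.2,1],
    [[0.5,0.7,1],-0.2,1],
    [[0.2,0.7,0],-0.2,1],
    [[0,0.7,0],-0.2,1],
    [[0,0.7,0],-0.2,1],
    [[0,0.7,0],-0.2,1],
    [[0,0.7,0],-0.2,1],
    [[0,0.7,0],0,1],
  ],
)

```text
t: 10.7
tcp_pos: [572.0, -191.3, 353.0]
ee_rot: [3.136, 0.163, 0.003]
ft_force: [-0.4, 0.7, -0.9]
gripper_width: 85.6
gripper_force: 0.0
```

Run:
```python
from w import *
st();p,d=snap('wrist');cv2.imwrite('pics/f.png',p)
bars(10,30,20,(360,630,-270,60))
L=load('wrist');X,u,v=cloud(L);p=L['p'];h=cv2.cvtColor(p,cv2.COLOR_BGR2HSV)[v,u]
for nm,k,z in (('rail',(X[:,2]>44)&(X[:,2]<56)&(h[:,2]<80)&(X[:,0]>600)&(X[:,0]<720)&(X[:,1]<60),50),('bin',(X[:,2]>38)&(X[:,2]<50)&(h[:,1]>180)&(X[:,1]<-230),45)):
    Q=world(L,np.c_[u[k],v[k]],z=z);print(nm,k.sum(),cv2.minAreaRect(Q[:,:2].astype(np.float32)))
```

```text
t 10.7 tcp [ 572.  -191.3  353. ] closedir -84.1 F [-0.4  0.7 -0.9] w 85.6 g 0
px [159. 187.] c [527.1 -66.5] size [81.3 19.7] ang 16.0 cm [528.3 -65.9]
px [252. 193.] c [ 532.1 -197.4] size [81.2 16.1] ang 15.3 cm [ 532.8 -197.2]
px [115. 240.] c [435.1  -2.9] size [73.6 20.8] ang 5.9 cm [439.4  -1.7]
px [165. 251.] c [426.1 -76.7] size [82.9 19.4] ang 8.3 cm [430.5 -77.6]
rail 628 ((657.8499755859375, -24.061471939086914), (55.525203704833984, 24.872034072875977), 88.84976959228516)
bin 870 ((510.109130859375, -355.3973083496094), (138.71878051757812, 138.08387756347656), 12.124194145202637)
```

View pics/f.png

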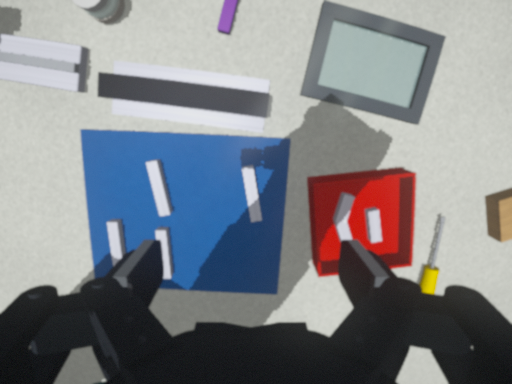

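Both rejects lie in the bin (bent at (345,213), short at (374,225)). The rail's top runs from about (99,85) to (269,106). I'll compute the rail pose.

Run:
```python
from w import *
L=load('wrist');p=L['p'];g=cv2.cvtColor(p,cv2.COLOR_BGR2GRAY);hsv=cv2.cvtColor(p,cv2.COLOR_BGR2HSV)
m=(g<75).astype(np.uint8);m[:60]=0;m[128:]=0;m[:,:94]=0;m[:,274:]=0
n,l,s,c=cv2.connectedComponentsWithStats(m);i=1+np.argmax(s[1:,4]);v,u=np.nonzero(l==i);print(s[i])
Q=world(L,np.c_[u,v],z=50);r=cv2.minAreaRect(Q[:,:2].astype(np.float32));print(r,np.round(cv2.boxPoints(r)),Q.mean(0))
for q in [(98,73),(99,98),(269,118),(271,94)]: print(world(L,[q],z=50)[0][:2])
```

```text
[100  75  32  23 553]
((658.1158447265625, -16.934019088745117), (24.481447219848633, 39.2705078125), 0.15031301975250244) [[646.   3.]
 [646. -37.]
 [670. -37.]
 [670.   3.]] [658.0143011  -14.14122303  50.        ]
[671.58798314   5.2823936 ]
[642.06939756   3.86656433]
[ 638.02384342 -207.38183955]
[ 666.46884762 -206.43785244]
```

drive_tool(
  moves=[
    [[-0.536,-0.075,-1],0.52,1],
    [[-0.536,-0.075,-1],0.52,1],
    [[-0.536,-0.075,-1],0.52,1],
    [[0,0,-1],0,0.7],
    [[0,0,-1],0,0.7],
    [[0,0,-1],0,0.7],
    [[0,0,-1],0,0.7],
    [[0,0,-1],0,0.7],
    [[0,0,-1],0,0.7],
    [[0,0,-0.627],0,0.7],
    [[0,0,-0.627],0,0.7],
    [[0,0,-0.627],0,0.7],
    [[0,0,0],0,0],
    [[0,0,0],0,0],
    [[0,0,0],0,0],
    [[0,0,0],0,0],
    [[0,0,0],0,0],
    [[0,0,0],0,0],
  ],
)

```text
t: 12.25
tcp_pos: [532.7, -198.3, 80.8]
ee_rot: [3.112, 0.42, 0.003]
ft_force: [-2.0, 0.5, 7.7]
gripper_width: 14.3
gripper_force: 49.3
```

drive_tool(
  moves=[
    [[0,0,0.9],0,0],
    [[0,0,0.9],0,0],
    [[0,0,0.9],0,0],
    [[0,0,0.9],0,0],
    [[0.813,0.199,0],-0.467,0],
    [[0.813,0.199,0],-0.467,0],
    [[0.813,0.199,0],-0.467,0],
    [[0.813,0.199,0],-0.467,0],
    [[0.813,0.199,0],-0.467,0],
    [[0.813,0.199,0],-0.467,0],
    [[0,0,-0.8],0,0],
    [[0,0,-0.5],0,0],
    [[0,0,-0.4],0,0],
    [[0,0,0],0,0],
  ],
)

```text
t: 13.42
tcp_pos: [654.0, -168.1, 126.3]
ee_rot: [3.141, -0.039, 0.0]
ft_force: [-0.3, -0.1, -0.3]
gripper_width: 14.5
gripper_force: 51.5
```

Run:
```python
from w import *
st();p,d=snap('wrist');cv2.imwrite('pics/g.png',p)
bars(56,85,67,(560,760,-270,60))
```

```text
t 13.4 tcp [ 654.  -168.1  126.3] closedir -91.4 F [-0.3 -0.1 -0.3] w 14.5 g 51
px [250. 247.] c [ 654.3 -167.7] size [81.3 16.5] ang -1.5 cm [ 657.8 -167.8]
px [226. 238.] c [ 663.4 -156.1] size [9.1 3.2] ang -14.1 cm [ 664.  -156.4]
```

View pics/g.png

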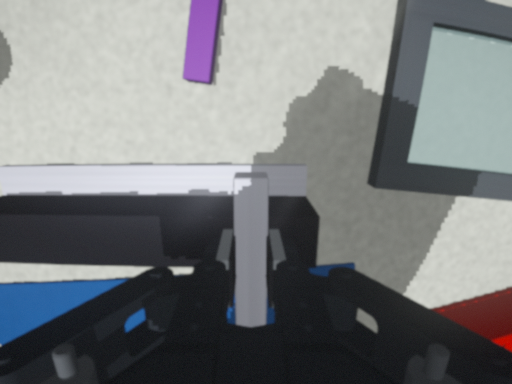

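Run:
```python
from w import *
L=load('wrist')
for q in [(150,197),(300,197),(200,197),(100,216),(150,216),(318,215),(307,197)]: print(q,world(L,[q],z=50)[0][:2].round(1))
print(L['p'][185:275:3,120].tolist()); X,u,v=cloud(L)
for r in range(185,275,6):
    k=(v==r)&(u==120);print(r,X[k].round(0))
```

```text
(150, 197) [ 680.4 -116.2]
(300, 197) [ 678.6 -193.9]
(200, 197) [ 679.8 -142.3]
(100, 216) [670.5 -87.6]
(150, 216) [ 670. -115.]
(318, 215) [ 668.5 -203.6]
(307, 197) [ 678.5 -197.5]
[[229, 220, 218], [230, 221, 219], [217, 209, 207], [132, 124, 122], [64, 56, 56], [58, 54, 52], [59, 53, 51], [56, 50, 48], [53, 48, 47], [50, 45, 43], [56, 50, 49], [63, 56, 55], [63, 57, 57], [61, 54, 54], [61, 52, 53], [57, 53, 49], [55, 48, 48], [57, 50, 50], [56, 49, 49], [55, 49, 48], [52, 46, 43], [52, 47, 48], [53, 48, 47], [52, 47, 46], [52, 45, 44], [51, 46, 45], [50, 45, 45], [164, 171, 169], [201, 208, 206], [203, 211, 209]]
185 [[678. -82.   8.]]
191 [[674. -81.   8.]]
197 [[671. -84.  15.]]
203 [[671. -89.  28.]]
209 [[671. -94.  40.]]
215 [[670. -98.  49.]]
221 [[668. -99.  51.]]
227 [[664. -98.  51.]]
233 [[661. -97.  50.]]
239 [[657. -97.  51.]]
245 [[654. -96.  51.]]
251 [[650. -96.  51.]]
257 [[647. -95.  51.]]
263 [[643. -95.  50.]]
269 [[611. -68.   0.]]
```

drive_tool(
  moves=[
    [[0,0,-0.03],0,0],
    [[0,0,0],0,0.3],
    [[0,0,0],0,0.3],
    [[0,0,0],0,0.3],
    [[0,0,0.5],0,0.3],
    [[0,0,1],0,0.3],
    [[0,0,0.52],0,0.7],
    [[-0.726,0.588,0],0.405,0.7],
    [[-0.726,0.588,0],0.405,0.7],
    [[-0.726,0.588,0],0.405,0.7],
    [[-0.726,0.588,0],0.405,0.7],
    [[-0.726,0.588,0],0.405,0.7],
    [[-0.726,0.588,0],0.405,0.7],
    [[-0.726,0.588,0],0.405,0.7],
    [[0,0,-1],0,0.7],
    [[0,0,-1],0,0.7],
    [[0,0,-1],0,0.7],
    [[0,0,-0.5],0,0.7],
    [[0,0,-0.3],0,0.7],
    [[0,0,0],0,0.7],
  ],
)

```text
t: 15.13
tcp_pos: [526.4, -65.1, 80.4]
ee_rot: [-3.112, -0.425, 0.002]
ft_force: [0.4, 0.1, 0.1]
gripper_width: 59.8
gripper_force: 0.0
```

drive_tool(
  moves=[
    [[0,0,0],0,0],
    [[0,0,0],0,0],
    [[0,0,0],0,0],
    [[0,0,0],0,0],
    [[0,0,0],0,0],
    [[0,0,0],0,0],
  ],
)

```text
t: 15.63
tcp_pos: [527.4, -65.3, 82.4]
ee_rot: [3.112, 0.426, 0.002]
ft_force: [-1.5, -0.2, 9.5]
gripper_width: 14.3
gripper_force: 49.1
```

drive_tool(
  moves=[
    [[0,0,0.9],0,0],
    [[0,0,0.9],0,0],
    [[0,0,0.9],0,0],
    [[0,0,0.9],0,0],
    [[0.737,-0.076,0],-0.405,0],
    [[0.737,-0.076,0],-0.405,0],
    [[0.737,-0.076,0],-0.405,0],
    [[0.737,-0.076,0],-0.405,0],
    [[0.737,-0.076,0],-0.405,0],
    [[0.737,-0.076,0],-0.405,0],
    [[0.737,-0.076,0],-0.405,0],
    [[0,0,-0.7],0,0],
    [[0,0,-0.5],0,0],
    [[0,0,-0.26],0,0],
    [[0,0,-0.1],0,0],
    [[0,0,0],0,0],
  ],
)

```text
t: 16.97
tcp_pos: [655.7, -78.5, 132.4]
ee_rot: [-3.141, 0.039, 0.001]
ft_force: [-0.1, -0.4, -0.3]
gripper_width: 14.5
gripper_force: 49.3
```

Run:
```python
from w import *
st();p,d=snap('wrist')
bars(56,85,67,(560,760,-270,60))
```

```text
t 17.0 tcp [655.7 -78.5 132.4] closedir -91.4 F [-0.1 -0.4 -0.3] w 14.5 g 49
px [46. 56.] c [749.8  12.1] size [41.2 17.3] ang 90.0 cm [751.1  11.2]
px [250. 245.] c [654.7 -78.1] size [83.4 16.5] ang -1.4 cm [658.  -78.2]
px [421. 233.] c [ 657.4 -164.3] size [75.3 22.1] ang -1.5 cm [ 662.3 -164.9]
```

drive_tool(
  moves=[
    [[0.03,0,-0.09],0,0],
    [[0,0,-0.06],0,0],
    [[0,0,0],0,0.3],
    [[0,0,0],0,0.3],
    [[0,0,0],0,0.3],
    [[0,0,0.4],0,0.3],
    [[0,0,1],0,0.3],
    [[0,0,0.52],0,0.7],
    [[-0.92,0.012,0],0.15,0.7],
    [[-0.92,0.012,0],0.15,0.7],
    [[-0.92,0.012,0],0.15,0.7],
    [[-0.92,0.012,0],0.15,0.7],
    [[-0.92,0.012,0],0.15,0.7],
    [[-0.92,0.012,0],0.15,0.7],
    [[-0.92,0.012,0],0.15,0.7],
    [[-0.92,0.012,0],0.15,0.7],
    [[-0.92,0.012,0],0.15,0.7],
    [[-0.92,0.012,0],0.15,0.7],
    [[0,0,0],0,0.7],
  ],
)

```text
t: 18.6
tcp_pos: [423.2, -74.9, 177.3]
ee_rot: [-3.134, -0.208, 0.002]
ft_force: [0.8, -0.0, -1.1]
gripper_width: 59.7
gripper_force: 0.0
```

Run:
```python
from w import *
st();p,d=snap('wrist')
bars(10,30,20,(360,630,-270,60))
```

```text
t 18.6 tcp [423.2 -74.9 177.3] closedir -82.4 F [ 0.8 -0.  -1.1] w 59.7 g 0
px [161. 178.] c [429.2  -2. ] size [80.  19.1] ang 5.9 cm [431.4  -1.7]
px [250. 195.] c [425.2 -73.9] size [80.5 16. ] ang 7.1 cm [426.9 -73.5]
```

drive_tool(
  moves=[
    [[0,0.04,-1],0,0.7],
    [[0,0,-1],0,0.7],
    [[0,0,-1],0,0.7],
    [[0,0,-0.5],0,0.7],
    [[0,0,-0.3],0,0.7],
    [[0,0,0],0,0],
    [[0,0,0],0,0],
    [[0,0,0],0,0],
    [[0,0,0],0,0],
    [[0,0,0],0,0],
    [[0,0,0],0,0],
  ],
)

```text
t: 19.57
tcp_pos: [427.3, -74.8, 82.7]
ee_rot: [3.134, 0.207, 0.003]
ft_force: [-0.4, 0.2, 8.3]
gripper_width: 14.3
gripper_force: 48.8
```

drive_tool(
  moves=[
    [[0,0,0.9],0,0],
    [[0,0,0.9],0,0],
    [[0,0,0.9],0,0],
    [[0,0,0.9],0,0],
    [[0.917,-0.196,0],-0.15,0],
    [[0.917,-0.196,0],-0.15,0],
    [[0.917,-0.196,0],-0.15,0],
    [[0.917,-0.196,0],-0.15,0],
    [[0.917,-0.196,0],-0.15,0],
    [[0.917,-0.196,0],-0.15,0],
    [[0.917,-0.196,0],-0.15,0],
    [[0.917,-0.196,0],-0.15,0],
    [[0.917,-0.196,0],-0.15,0],
    [[0.917,-0.196,0],-0.15,0],
    [[0,0,-0.7],0,0],
    [[0,0,-0.5],0,0],
    [[0,0,-0.3],0,0],
    [[0,0,-0.1],0,0],
    [[0,0,0],0,0],
  ],
)

```text
t: 21.15
tcp_pos: [655.6, -123.5, 131.7]
ee_rot: [-3.141, 0.039, 0.001]
ft_force: [-0.1, 0.1, -0.1]
gripper_width: 14.4
gripper_force: 49.4
```

Run:
```python
from w import *
st();p,d=snap('wrist')
bars(56,85,67,(560,720,-270,60))
```

```text
t 21.1 tcp [ 655.6 -123.5  131.7] closedir -91.4 F [-0.1  0.1 -0.1] w 14.4 g 49
px [162. 220.] c [670.3 -80.4] size [55.4 18.7] ang -1.5 cm [673.1 -80.4]
px [339. 220.] c [ 668.1 -166.5] size [53.9 18.7] ang -1.2 cm [ 670.7 -166.5]
px [250. 248.] c [ 653.  -123.1] size [83.1 16.3] ang -1.6 cm [ 656.5 -123.1]
```

drive_tool(
  moves=[
    [[0.08,0,-0.08],0,0],
    [[0,0,-0.05],0,0],
    [[0,0,0],0,0.3],
    [[0,0,0],0,0.3],
    [[0,0,0],0,0.3],
    [[0,0,0.4],0,0.3],
    [[0,0,1],0,0.3],
    [[0,0,0.52],0,0.7],
    [[-0.825,0.444,0],0.11,0.7],
    [[-0.825,0.444,0],0.11,0.7],
    [[-0.825,0.444,0],0.11,0.7],
    [[-0.825,0.444,0],0.11,0.7],
    [[-0.825,0.444,0],0.11,0.7],
    [[-0.825,0.444,0],0.11,0.7],
    [[-0.825,0.444,0],0.11,0.7],
    [[-0.825,0.444,0],0.11,0.7],
    [[-0.825,0.444,0],0.11,0.7],
    [[-0.825,0.444,0],0.11,0.7],
    [[-0.825,0.444,0],0.11,0.7],
    [[0,0,0],0,0.7],
  ],
)

```text
t: 22.87
tcp_pos: [427.7, 0.1, 177.0]
ee_rot: [-3.137, -0.162, 0.002]
ft_force: [0.7, -1.1, 0.7]
gripper_width: 59.9
gripper_force: 0.0
```

Run:
```python
from w import *
st();p,d=snap('wrist')
bars(10,30,20,(360,630,-270,60))
```

```text
t 22.9 tcp [4.277e+02 1.000e-01 1.770e+02] closedir -84.1 F [ 0.7 -1.1  0.7] w 59.9 g 0
px [252. 194.] c [ 4.299e+02 -4.000e-01] size [80.3 16. ] ang 6.0 cm [ 4.32e+02 -2.00e-01]
```

drive_tool(
  moves=[
    [[0,0,-1],0,0.7],
    [[0,0,-1],0,0.7],
    [[0,0,-1],0,0.7],
    [[0,0,-0.5],0,0.7],
    [[0,0,-0.3],0,0.7],
    [[0,0,0],0,0],
    [[0,0,0],0,0],
    [[0,0,0],0,0],
    [[0,0,0],0,0],
    [[0,0,0],0,0],
    [[0,0,0],0,0],
  ],
)

```text
t: 23.83
tcp_pos: [431.8, -1.6, 82.4]
ee_rot: [3.137, 0.16, 0.003]
ft_force: [-2.2, -0.3, 7.1]
gripper_width: 14.5
gripper_force: 48.9
```

drive_tool(
  moves=[
    [[0,0,0.9],0,0],
    [[0,0,0.9],0,0],
    [[0,0,0.9],0,0],
    [[0,0,0.9],0,0],
    [[0.906,-0.128,0],-0.122,0],
    [[0.906,-0.128,0],-0.122,0],
    [[0.906,-0.128,0],-0.122,0],
    [[0.906,-0.128,0],-0.122,0],
    [[0.906,-0.128,0],-0.122,0],
    [[0.906,-0.128,0],-0.122,0],
    [[0.906,-0.128,0],-0.122,0],
    [[0.906,-0.128,0],-0.122,0],
    [[0.906,-0.128,0],-0.122,0],
    [[0.906,-0.128,0],-0.122,0],
    [[0,0,-0.7],0,0],
    [[0,0,-0.5],0,0],
    [[0,0,-0.3],0,0],
    [[0,0,-0.1],0,0],
    [[0,0,0],0,0],
  ],
)

```text
t: 25.42
tcp_pos: [657.3, -33.4, 131.5]
ee_rot: [-3.141, 0.041, 0.0]
ft_force: [-0.1, 0.2, -0.1]
gripper_width: 14.4
gripper_force: 49.4
```

Run:
```python
from w import *
st();p,d=snap('wrist')
bars(56,85,67,(560,720,-270,60))
```

```text
t 25.4 tcp [657.3 -33.4 131.5] closedir -91.5 F [-0.1  0.2 -0.1] w 14.4 g 49
px [340. 218.] c [670.5 -77. ] size [55.2 18.4] ang -1.2 cm [673.7 -77.2]
px [425. 231.] c [ 659.3 -119.4] size [76.1 22.3] ang -1.3 cm [ 665.1 -121.3]
px [495. 246.] c [ 654.6 -162.4] size [81.3 24.6] ang -0.5 cm [ 654.7 -162.8]
px [250. 248.] c [655. -33.] size [83.4 16.3] ang -1.7 cm [658.2 -33. ]
```

drive_tool(
  moves=[
    [[0.06,0,-0.08],0,0],
    [[0,0,-0.05],0,0],
    [[0,0,0],0,0.3],
    [[0,0,0],0,0.3],
    [[0,0,0],0,0.3],
    [[0,0,0.4],0,0.3],
    [[0,0,1],0,0.3],
    [[0,0,1],0,0.3],
    [[-0.6,0,1],0,0.7],
    [[-0.7,0.5,1],-0.08,1],
    [[-0.7,0.5,1],-0.08,1],
    [[-0.7,0.5,1],-0.08,1],
    [[-0.7,0.5,1],-0.08,1],
    [[-0.7,0.5,1],-0.08,1],
    [[-0.7,0.5,1],-0.08,1],
    [[-0.7,0.5,1],-0.08,1],
    [[-0.7,0.5,1],-0.08,1],
    [[-0.3,0.5,0],-0.08,1],
    [[0,0,0],0,1],
  ],
)

```text
t: 27.05
tcp_pos: [493.4, 52.9, 415.4]
ee_rot: [-3.121, 0.101, -0.007]
ft_force: [-0.2, -0.8, 0.4]
gripper_width: 85.5
gripper_force: 0.0
```

Run:
```python
from w import *
st();p,d=snap('wrist');a,_=snap('scene')
cv2.imwrite('pics/i.png',np.hstack([cv2.resize(p,(400,300)),cv2.resize(a[60:348,100:484],(400,300))]))
bars(56,85,66,(560,720,-270,60));print('scene');bars(56,85,66,(560,720,-270,60),'scene')
for n in ('wrist','scene'):
    L=load(n);X,u,v=cloud(L);h=cv2.cvtColor(L['p'],cv2.COLOR_BGR2HSV)[v,u]
    k=(h[:,0]>4)&(h[:,0]<15)&(h[:,1]>170)&(X[:,2]>312)&(X[:,1]>150)&(X[:,0]<600);print(n,'grip top',k.sum())
    if k.sum()>5: 
        Q=world(L,np.c_[u[k],v[k]],z=320);print(cv2.minAreaRect(Q[:,:2].astype(np.float32)),np.median(X[k,2]))
```

```text
t 27.1 tcp [493.4  52.9 415.4] closedir -93.7 F [-0.2 -0.8  0.4] w 85.5 g 0
px [346.  37.] c [655.  -76.4] size [80.5 18.8] ang -0.6 cm [655.8 -76.8]
px [379.  36.] c [ 654.9 -121.1] size [80.8 20.2] ang -1.9 cm [ 654.7 -121.2]
px [313.  37.] c [655.8 -32. ] size [80.2 17.4] ang -1.5 cm [656.8 -32.2]
px [412.  37.] c [ 652.  -165.3] size [80.3 22.2] ang -0.7 cm [ 652.7 -165.4]
scene
px [285. 219.] c [661.  -37.2] size [85.6 23.3] ang -1.6 cm [661.1 -36.7]
px [275. 227.] c [660.  -81.6] size [84.9 22.2] ang -2.8 cm [660.  -81.3]
px [264. 235.] c [ 658.6 -126.5] size [82.8 21.5] ang -1.7 cm [ 659.1 -126.1]
px [253. 244.] c [ 656.1 -171.1] size [83.4 21.4] ang -1.7 cm [ 656.7 -170.7]
wrist grip top 0
scene grip top 65
((502.0933837890625, 252.36581420898438), (25.15911293029785, 50.085758209228516), 85.04130554199219) 319.6300596933092
```

View pics/i.png

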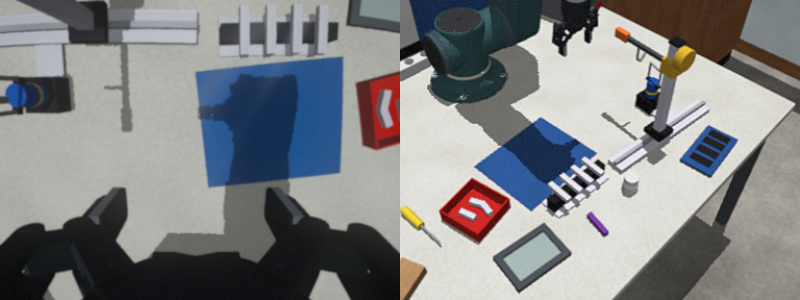

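The view from above shows four bars side by side across the rail at (232..322,30), and the scene view shows both rejects in the bin and nothing else disturbed. Now the grip.

drive_tool(
  moves=[
    [[0.04,0.893,0],-0.043,1],
    [[0.04,0.893,0],-0.043,1],
    [[0.04,0.893,0],-0.043,1],
    [[0.04,0.893,0],-0.043,1],
    [[0.04,0.893,0],-0.043,1],
    [[0.04,0.893,0],-0.043,1],
    [[0.04,0.893,0],-0.043,1],
    [[0.04,0.893,0],-0.043,1],
    [[0.04,0.893,0],-0.043,1],
    [[0,0,0],0,1],
    [[0,0,0],0,1],
  ],
  newtons=60,
)

```text
t: 28.07
tcp_pos: [504.4, 132.0, 412.7]
ee_rot: [-3.035, -0.086, 0.006]
ft_force: [1.0, 0.8, -0.3]
gripper_width: 85.3
gripper_force: 0.0
```

Run:
```python
from w import *
st();p,d=snap('wrist');a,_=snap('scene')
cv2.imwrite('pics/j.png',np.hstack([cv2.resize(p,(400,300)),cv2.resize(a[40:184,270:462],(400,300))]))
for n in ('wrist',):
    L=load(n);X,u,v=cloud(L);h=cv2.cvtColor(L['p'],cv2.COLOR_BGR2HSV)[v,u]
    k=(h[:,0]>4)&(h[:,0]<15)&(h[:,1]>170)&(X[:,2]>312)&(X[:,2]<330);print(n,'grip top',k.sum())
    if k.sum()>5: 
        Q=world(L,np.c_[u[k],v[k]],z=320);print(cv2.minAreaRect(Q[:,:2].astype(np.float32)),np.median(X[k,2]))
```

```text
t 28.1 tcp [504.4 132.  412.7] closedir -86.7 F [ 1.   0.8 -0.3] w 85.3 g 0
wrist grip top 560
((499.732666015625, 257.231201171875), (23.44858741760254, 51.138450622558594), 84.63632202148438) 316.252785495932
```

View pics/j.png

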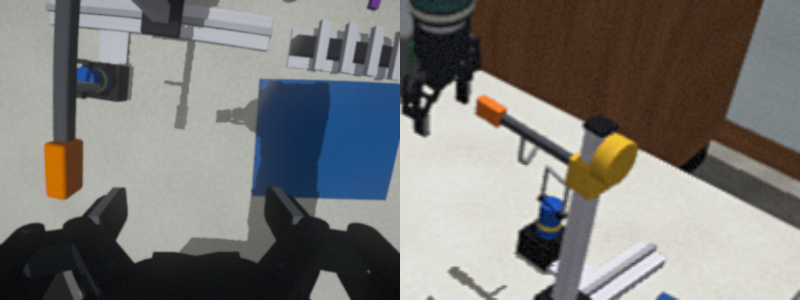

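The grip is at (63,168) in the left (wrist) half. The tool stopped short at y=132 and tilted, so I'll check the joints.

Run:
```python
from w import *
s=monitor.get_state();st();print(s['joints'],s['joint_velocities'],s['ee_rot'],np.linalg.norm(s['ee_rot']));print(cv2.Rodrigues(s['ee_rot'])[0].round(3))
```

```text
t 28.2 tcp [504.3 131.5 412.8] closedir -86.8 F [-0.3 -0.8  0.4] w 85.1 g 0
[0.0550204  0.24323652 0.2139501  1.54239707 0.10546841 3.14057884] [-0.00509864 -0.00201599 -0.00102315 -0.00202841 -0.00060489  0.00030839] [-3.03499182 -0.08498283  0.00567331] 3.0361866907657373
[[ 0.998  0.056 -0.007]
 [ 0.056 -0.993  0.105]
 [-0.001 -0.105 -0.994]]
```

drive_tool(
  moves=[
    [[0,0,0],1,1],
    [[0,0,0],1,1],
    [[0,0,0],1,1],
    [[0,0,0],1,1],
    [[0,0,0],1,1],
    [[0,0,0],1,1],
    [[0,0,0],1,1],
    [[0,0,0],1,1],
    [[0,0,0],1,1],
    [[0,0,0],1,1],
    [[0,0,0],1,1],
    [[0,0,0],1,1],
    [[0,0,0],1,1],
    [[0,0,0],1,1],
    [[0,0,0],1,1],
    [[0,0,0],1,1],
    [[0,0,0],1,1],
    [[0,0,0],1,1],
    [[0,0,0],1,1],
    [[0,0,0],1,1],
  ],
)

```text
t: 29.83
tcp_pos: [504.3, 131.3, 412.9]
ee_rot: [-1.463, -2.721, 0.145]
ft_force: [0.1, -0.4, 0.6]
gripper_width: 85.2
gripper_force: 0.0
```

drive_tool(
  moves=[
    [[0,0,0],1,1],
    [[0,0,0],1,1],
    [[0,0,0],1,1],
    [[0,0,0],1,1],
    [[0,0,0],1,1],
    [[0,0,0],1,1],
    [[0,0,0],1,1],
    [[0,0,0],1,1],
    [[0,0,0],1,1],
    [[0,0,0],0,1],
  ],
)

```text
t: 30.67
tcp_pos: [504.1, 131.4, 413.1]
ee_rot: [-0.069, -3.135, 0.166]
ft_force: [0.2, 0.1, -0.9]
gripper_width: 85.6
gripper_force: 0.0
```

```bash
python3 -c "
from w import *
st();s=monitor.get_state();print(s['joints'],s['ee_rot'])"
```

```text
t 30.7 tcp [504.1 131.4 413.1] closedir 87.5 F [ 0.2  0.1 -0.9] w 85.6 g 0
[ 0.14129652  0.26693657  0.24767642  1.56982077 -0.10415318  0.18637311] [-0.06918376 -3.13540585  0.16595635]
```

drive_tool(
  moves=[
    [[-0.02,0.867,0],-0.08,1],
    [[-0.02,0.867,0],-0.08,1],
    [[-0.02,0.867,0],-0.08,1],
    [[-0.02,0.867,0],-0.08,1],
    [[-0.02,0.867,0],-0.08,1],
    [[-0.02,0.867,0],-0.08,1],
    [[0,0,0],0,1],
    [[0,0,0],0,1],
  ],
  newtons=40,
)

```text
t: 31.33
tcp_pos: [501.3, 262.3, 412.5]
ee_rot: [-0.158, -3.128, 0.166]
ft_force: [-0.2, -0.7, 0.5]
gripper_width: 85.6
gripper_force: 0.0
```

```bash
python3 -c "
from w import *
st();s=monitor.get_state();print(s['joints'],cv2.Rodrigues(s['ee_rot'])[0][:,2])"
```

```text
t 31.3 tcp [501.3 262.3 412.5] closedir 84.2 F [-0.2 -0.7  0.5] w 85.6 g 0
[ 0.37375329  0.37209601  0.40277149  1.64965102 -0.09454019  0.47665199] [-0.01016915 -0.10538791 -0.99437919]
```

drive_tool(
  moves=[
    [[0,0,-0.6],0,1],
    [[0,0,-0.6],0,1],
    [[0,0,-0.5],0,1],
    [[0,0,-0.4],0,1],
    [[0,0,0],0,0.2],
    [[0,0,0],0,0],
    [[0,0,0],0,0],
    [[0,0,0],0,0],
    [[0,0,0],0,0],
    [[0,0,0],0,0],
    [[0,0,0],0,0],
    [[0,0,0],0,0],
  ],
)

```text
t: 32.33
tcp_pos: [501.5, 261.9, 360.8]
ee_rot: [-0.155, -3.13, 0.164]
ft_force: [1.6, -0.5, 5.5]
gripper_width: 21.3
gripper_force: 39.0
```

```bash
cat > g.py <<'E'
from w import *
import sys
st();a,_=snap('scene');L=load('scene');X,u,v=cloud(L);h=cv2.cvtColor(L['p'],cv2.COLOR_BGR2HSV)[v,u]
k=(h[:,0]>4)&(h[:,0]<15)&(h[:,1]>170)&(X[:,2]>150)&(X[:,1]>150)&(X[:,0]<600);print('grip',k.sum(),np.median(X[k],0),X[k,2].max() if k.sum() else '')
# carriage yellow
y=(h[:,0]>18)&(h[:,0]<32)&(h[:,1]>150)&(X[:,2]>150)&(X[:,1]>150);print('carriage',y.sum(),np.median(X[y],0))
b=(h[:,0]>100)&(h[:,0]<125)&(h[:,1]>150)&(X[:,2]>60)&(X[:,1]>250)&(X[:,0]<640);print('driver',b.sum(),np.median(X[b],0),np.percentile(X[b,2],[2,98]))
if len(sys.argv)>1: cv2.imwrite('pics/'+sys.argv[1],cv2.resize(a[40:184,270:462],(768,576),interpolation=cv2.INTER_CUBIC))
E
python3 g.py k.png
```

```text
t 32.3 tcp [501.5 261.9 360.8] closedir 84.3 F [ 1.6 -0.5  5.5] w 21.3 g 39
grip 58 [514.14658829 248.750584   314.70514247] 447.95524205959197
carriage 617 [723.26918233 214.09945841 339.56579036]
driver 149 [582.46242342 341.32179757 109.70787531] [ 60.9167078  439.16404918]
```

View pics/k.png

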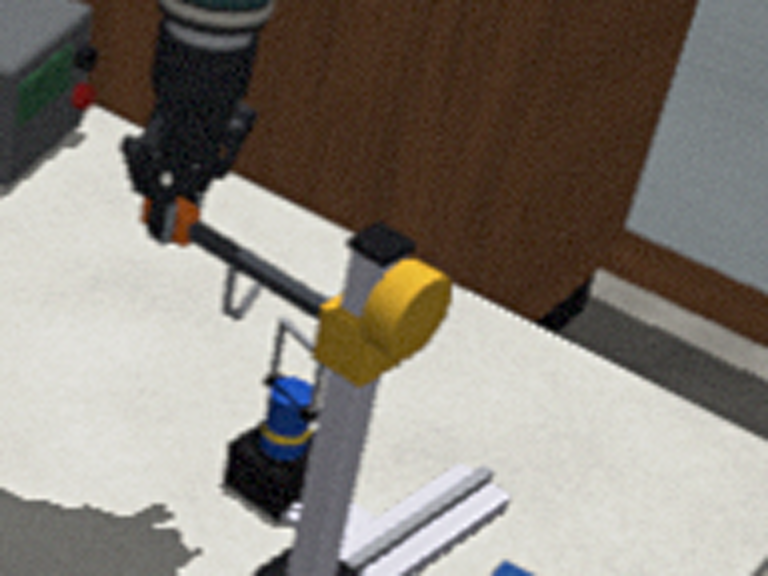

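The fingers hold the grip at (170,218), with the hook at (237,290) and the bail at (300,330). Next I pull down.

drive_tool(
  moves=[
    [[0,0,-0.535],0,0],
    [[0,0,-0.535],0,0],
    [[0,0,-0.535],0,0],
    [[0,0,-0.535],0,0],
    [[0,0,-0.535],0,0],
    [[0,0,-0.535],0,0],
    [[0,0,-0.535],0,0],
    [[0,0,-0.535],0,0],
    [[0,0,0],0,0],
    [[0,0,0],0,0],
  ],
  newtons=70,
)

```text
t: 33.22
tcp_pos: [501.6, 262.0, 253.2]
ee_rot: [-0.155, -3.129, 0.164]
ft_force: [1.3, -0.6, 7.0]
gripper_width: 20.4
gripper_force: 69.0
```

```bash
python3 g.py l.png
```

```text
t 33.2 tcp [501.6 262.  253.2] closedir 84.3 F [ 1.3 -0.6  7. ] w 20.4 g 69
grip 52 [514.46003599 250.36642924 204.55002979] 232.17881828529502
carriage 655 [720.87253931 216.35889093 334.38528158]
driver 77 [579.65283607 345.50162237 113.13006678] [ 61.34774489 204.79760363]
```

View pics/l.png

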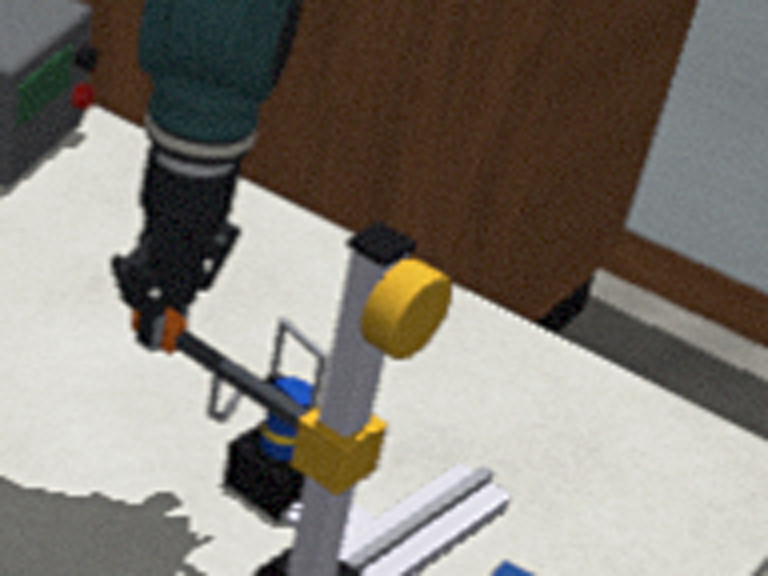

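The carriage is at (340,445), and the hook bottom at (220,415) is below bail height on the -y side of the driver. Now I slide along column +y.

drive_tool(
  moves=[
    [[0.045,0.448,0],0,0],
    [[0.045,0.448,0],0,0],
    [[0.045,0.448,0],0,0],
    [[0.045,0.448,0],0,0],
    [[0.045,0.448,0],0,0],
    [[0.045,0.448,0],0,0],
    [[0.045,0.448,0],0,0],
    [[0.045,0.448,0],0,0],
    [[0,0,0],0,0],
    [[0,0,0],0,0],
  ],
)

```text
t: 34.1
tcp_pos: [510.1, 352.4, 253.6]
ee_rot: [-0.153, -3.129, 0.163]
ft_force: [-2.7, 1.2, 5.2]
gripper_width: 20.3
gripper_force: 69.5
```

```bash
python3 g.py n.png; python3 -c "
from w import *
p,d=snap('side');cv2.imwrite('pics/side2.png',cv2.resize(p[100:244,150:342],(768,576)))
p,d=snap('wrist');cv2.imwrite('pics/w2.png',p)"
```

```text
t 34.1 tcp [510.1 352.4 253.6] closedir 84.4 F [-2.7  1.2  5.2] w 20.3 g 69
grip 52 [520.50222355 340.41167501 205.29802529] 233.0166851208302
carriage 628 [729.93308466 306.80806412 334.52245044]
driver 144 [581.16443805 342.11735066 110.22419345] [ 62.04414852 352.83026971]
```

View pics/n.png

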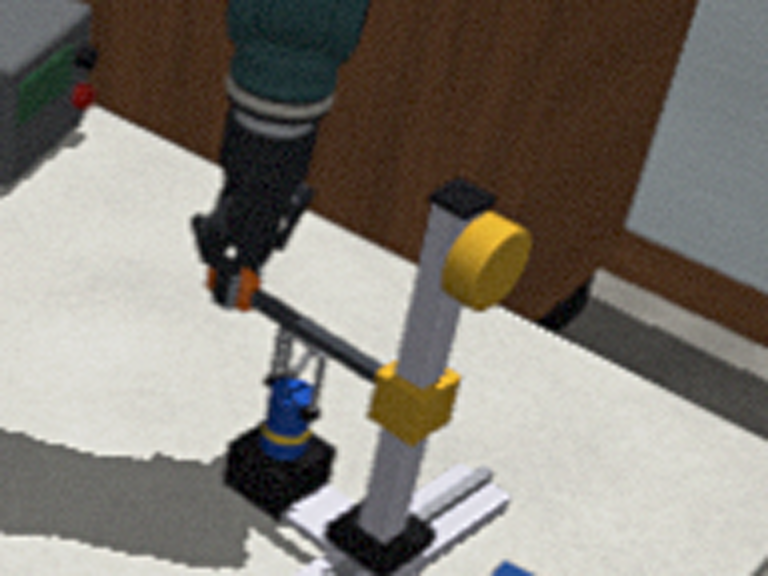

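The hook is now inside the bail at (295,345). I let it up slowly with the grip still held.

drive_tool(
  moves=[
    [[0,0,0.24],0,0],
    [[0,0,0.24],0,0],
    [[0,0,0.24],0,0],
    [[0,0,0.24],0,0],
    [[0,0,0.24],0,0],
    [[0,0,0.24],0,0],
    [[0,0,0.24],0,0],
    [[0,0,0.24],0,0],
    [[0,0,0.24],0,0],
    [[0,0,0.24],0,0],
    [[0,0,0],0,0],
    [[0,0,0],0,0],
  ],
)

```text
t: 35.25
tcp_pos: [510.0, 351.4, 314.0]
ee_rot: [-0.155, -3.129, 0.165]
ft_force: [-6.2, 1.2, 3.4]
gripper_width: 20.5
gripper_force: 70.3
```

```bash
python3 g.py o.png
```

```text
t 35.2 tcp [510.  351.4 314. ] closedir 84.3 F [-6.2  1.2  3.4] w 20.5 g 70
grip 63 [518.88341902 339.37826994 262.40248828] 293.6655873562727
carriage 651 [729.46745796 305.44887373 331.79102889]
driver 166 [581.35876152 340.0249376  140.20673252] [ 84.96517005 373.89363909]
```

View pics/o.png

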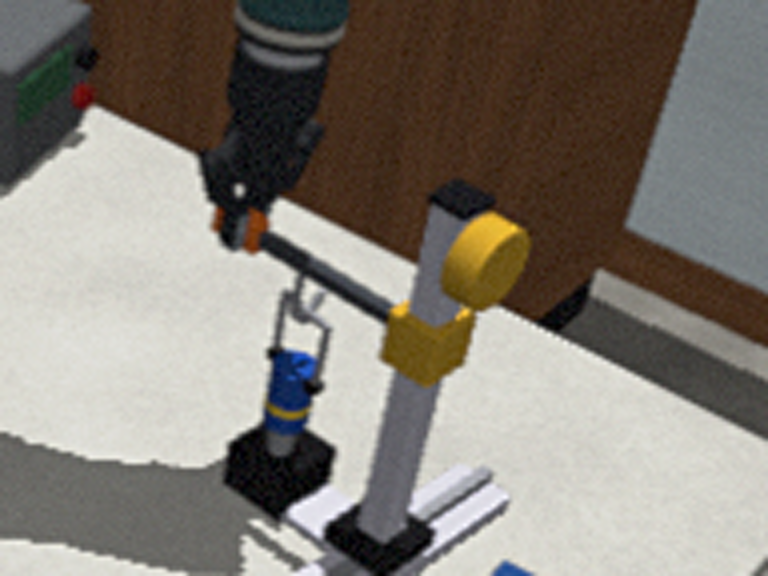

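The screwdriver hangs from the hook and its nose is coming out of the holder. I raise it the rest of the way.

drive_tool(
  moves=[
    [[0,0,0.15],0,0],
    [[0,0,0.15],0,0],
    [[0,0,0.15],0,0],
    [[0,0,0.15],0,0],
    [[0,0,0.15],0,0],
    [[0,0,0.15],0,0],
    [[0,0,0.15],0,0],
    [[0,0,0.15],0,0],
    [[0,0,0.15],0,0],
    [[0,0,0.15],0,0],
    [[0,0,0.15],0,0],
    [[0,0,0.13],0,0],
    [[0,0,0],0,0],
    [[0,0,0],0,0],
    [[0,0,0],0,0],
    [[0,0,0],0,0],
    [[0,0,0],0,0],
    [[0,0,0],0,0],
  ],
)

```text
t: 36.8
tcp_pos: [510.0, 351.3, 358.3]
ee_rot: [-0.155, -3.129, 0.166]
ft_force: [-5.9, 0.7, 2.6]
gripper_width: 20.2
gripper_force: 70.4
```

drive_tool(
  moves=[
    [[0,0,0],0,0.4],
    [[0,0,0],0,0.6],
    [[0,0,0],0,0.8],
    [[0,0,0],0,1],
    [[0,0,0],0,1],
    [[0,0,0.2],0,1],
    [[0,0,0.4],0,1],
    [[0,0,0.6],0,1],
    [[0,0,0.8],0,1],
    [[0,0,0.8],0,1],
    [[-0.3,-0.2,0],0,1],
    [[-0.5,-0.8,0],0,1],
    [[-0.5,-0.8,0],0,1],
    [[-0.5,-0.8,0],0,1],
    [[-0.2,-0.8,0],0,1],
    [[0,0,0],0,1],
    [[0,0,0],0,1],
  ],
)

```text
t: 38.22
tcp_pos: [460.0, 265.7, 428.7]
ee_rot: [-0.157, -3.13, 0.165]
ft_force: [0.9, -0.5, 0.2]
gripper_width: 85.6
gripper_force: 0.0
```

```bash
python3 g.py
python3 - <<'E'
from w import *
L=load('scene');bars(56,85,66,(560,720,-270,60),'scene')
cv2.imwrite('pics/q.png',cv2.resize(L['p'][40:340,80:480],(800,600)))
E
```

```text
t 38.2 tcp [460.  265.7 428.7] closedir 84.3 F [ 0.9 -0.5  0.2] w 85.6 g 0
grip 139 [505.16561253 337.38396304 313.36022248] 508.4697315132721
carriage 607 [729.76178185 303.72402249 337.62991987]
driver 167 [581.98375346 338.98212078 185.46640558] [135.08125673 425.85888091]
px [285. 219.] c [660.4 -37.2] size [84.5 23.3] ang -1.6 cm [661.1 -36.5]
px [275. 227.] c [659.  -81.5] size [83.  22.8] ang -3.6 cm [659.9 -81.4]
px [264. 235.] c [ 658.6 -126.5] size [82.8 21.5] ang -1.7 cm [ 659.7 -125.9]
px [253. 243.] c [ 656.8 -171.2] size [84.8 21.4] ang -1.7 cm [ 656.4 -170.7]
```

View pics/q.png

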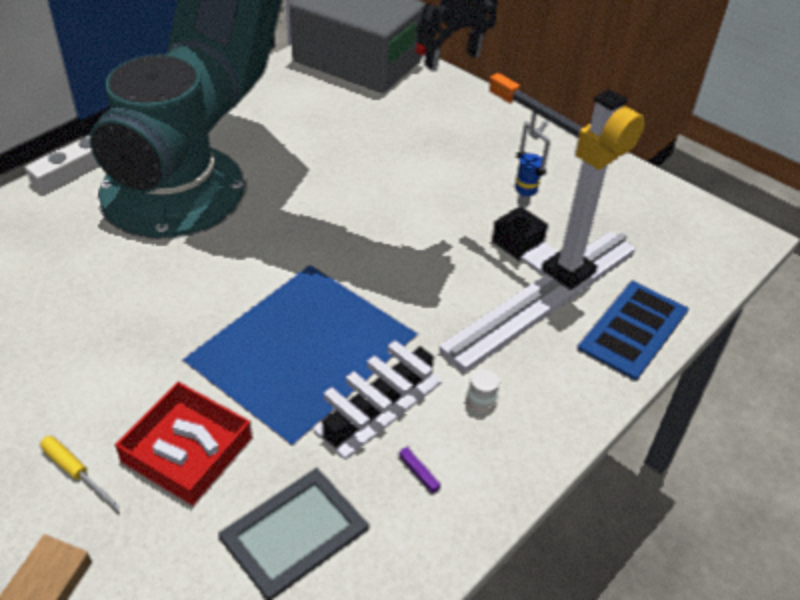

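The driver hangs fully raised at (529,172), clear of the holder. The bars are on the rail, the rejects are in the bin, and the bystanders have not been touched. I wait for the swing to settle.

drive_tool(
  moves=[
    [[0,0,0],0,1],
    [[0,0,0],0,1],
    [[0,0,0],0,1],
    [[0,0,0],0,1],
    [[0,0,0],0,1],
    [[0,0,0],0,1],
    [[0,0,0],0,1],
    [[0,0,0],0,1],
    [[0,0,0],0,1],
    [[0,0,0],0,1],
    [[0,0,0],0,1],
    [[0,0,0],0,1],
    [[0,0,0],0,1],
    [[0,0,0],0,1],
    [[0,0,0],0,1],
    [[0,0,0],0,1],
    [[0,0,0],0,1],
    [[0,0,0],0,1],
    [[0,0,0],0,1],
    [[0,0,0],0,1],
  ],
)

```text
t: 39.93
tcp_pos: [460.3, 266.3, 427.8]
ee_rot: [-0.155, -3.129, 0.166]
ft_force: [0.6, -0.4, 0.2]
gripper_width: 85.7
gripper_force: 0.0
```

drive_tool(
  moves=[
    [[0,0,0],0,1],
    [[0,0,0],0,1],
    [[0,0,0],0,1],
    [[0,0,0],0,1],
    [[0,0,0],0,1],
    [[0,0,0],0,1],
    [[0,0,0],0,1],
    [[0,0,0],0,1],
    [[0,0,0],0,1],
    [[0,0,0],0,1],
    [[0,0,0],0,1],
    [[0,0,0],0,1],
    [[0,0,0],0,1],
    [[0,0,0],0,1],
    [[0,0,0],0,1],
    [[0,0,0],0,1],
    [[0,0,0],0,1],
    [[0,0,0],0,1],
    [[0,0,0],0,1],
    [[0,0,0],0,1],
  ],
)

```text
t: 41.6
tcp_pos: [460.3, 266.3, 427.8]
ee_rot: [-0.155, -3.129, 0.166]
ft_force: [-0.7, 0.1, -0.0]
gripper_width: 85.2
gripper_force: 0.0
```

drive_tool(
  moves=[
    [[0,0,0],0,1],
    [[0,0,0],0,1],
    [[0,0,0],0,1],
    [[0,0,0],0,1],
    [[0,0,0],0,1],
    [[0,0,0],0,1],
    [[0,0,0],0,1],
    [[0,0,0],0,1],
    [[0,0,0],0,1],
    [[0,0,0],0,1],
    [[0,0,0],0,1],
    [[0,0,0],0,1],
    [[0,0,0],0,1],
    [[0,0,0],0,1],
    [[0,0,0],0,1],
    [[0,0,0],0,1],
    [[0,0,0],0,1],
    [[0,0,0],0,1],
    [[0,0,0],0,1],
    [[0,0,0],0,1],
  ],
)

```text
t: 43.27
tcp_pos: [460.3, 266.3, 427.8]
ee_rot: [-0.155, -3.129, 0.166]
ft_force: [-1.0, 0.6, -0.1]
gripper_width: 85.4
gripper_force: 0.0
```

Run:
```python
from h import *
c=[]
for i in range(16):
    p,d=cams.snapshot('scene');h=cv2.cvtColor(p,cv2.COLOR_BGR2HSV)
    m=(h[...,0]>100)&(h[...,0]<125)&(h[...,1]>150);m[:90]=0;m[145:]=0;m[:,:330]=0;m[:,:330]=0;m[:,365:]=0
    v,u=np.nonzero(m);c.append((u.mean(),v.mean(),len(u)))
print(np.round(c,2)[::3],np.ptp(np.array(c),axis=0))
```

```text
[[344.06 125.51 161.  ]
 [344.   125.5  161.  ]
 [344.03 125.45 161.  ]
 [344.05 125.43 161.  ]
 [343.92 125.5  158.  ]
 [343.98 125.47 159.  ]] [0.1381791  0.22641509 6.        ]
```

It is still, so I hand in.

```bash
python3 -c "
from station import order
print(order.hand_in())"
```

```text
the job is handed in; nothing more can be done
None
```

The job is handed in (the hand-in gave no verdict): both rejects are in the red bin, all four straight bars lie across the rail, and the screwdriver hangs fully raised and still from the hook; the display frame, jar and hand screwdriver were not touched.

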